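# Sort the loose supplies into the desk trays

### The arm

A 6-joint arm with a two-finger parallel gripper is mounted at the origin on a cart in front of the work surface, level with it; the furniture and walls round the work are solid. World frame = base frame: x ahead of the robot, y to its left, z up, the work surface at z = 0. Lengths are in m, angles in degrees, forces in N, time in s.
With the tool pointing down it reaches from about 0.4 to 0.825 m from the base axis. Payload 7 kg.
Tool frame: the origin (TCP) lies between the finger pads; the fingertips stand 11 mm ahead of it and the grasp point (between the pads) lies 8 mm behind it; z points along the fingers, y is the direction in which the jaws open and shut (so a half turn about z gives the same grasp; the last joint's range is limited). The gripper opens to 88 mm and grips with 3 to 60 N. Pads are 19 mm wide; open, the fingers measure 130 mm over their backs; the gripper's body (78 mm by 193 mm) begins 47 mm behind the grasp point.
Start: joints at [-54.024, 20.546, 0.682, 0, -70.136, -16.507], TCP at [0.225, -0.636, 0.238] pointing down, gripper open.
Joint ranges: [-176.03, 176.03], [-82.01, 121.73], [-58.28, 71.71], [-173.87, 95.51], [-174.79, -0.11], [-173.66, 173.66]. Speed limits (degrees/s): [136.94, 136.94, 172.46, 180, 180, 180].

### API

Orientations are given as [roll, pitch, yaw] about the fixed x, y, z axes, in that order (R = Rz(yaw) Ry(pitch) Rx(roll)).
In Python, from plant import r gives the robot as it stands.
- The arm moves only by the shell command python3 -m inch 'ROWS' [OPENING] [FORCE]. ROWS is JSON, a list of rows, each an object of numbers: "x", "y", "z": the shift along the tool's x, y, z as a fraction of full scale; "yaw": the turn about the tool's z as a fraction of full scale. In form: [{"x": .., "y": .., "z": .., "yaw": ..}, ...]. A call has 1 to 5 rows; each row shifts and turns the pose as measured when the row begins, along the tool's axes as they then stand; what a row does not reach is not made up. Full scale, the value 1, is 0.025 m for a shift and 4 degrees for a turn. A row lasts 1/12 s, in which the tool goes at most 41.7 mm and 7.16 degrees, less where a joint would pass 70% of its speed; a pose out of reach is approached as far as the arm can. A call with a number of a shift or a turn outside -1 to 1 is refused whole. A call with a gripper value outside its range is refused whole. OPENING is the opening, from -1 (shut) to 1 (fully open), set as the call begins (- or left out, the last holds). The fingers move at their own pace and stop on an object; FORCE is the grip in N (left out, the last holds). Time passes only in rows, so rows that do not move let the fingers close. It gives the time, the measured TCP pose, the force and the opening at its end, in the units of the state.
- r.get_state(): the state, without advancing time (a new reading comes with each control period).
- r.capture(name): name is "scene" or "top" or "wrist"; returns (picture, depth): 480x640x3 uint8, red, green, blue; 480x640 float32, m along the optical axis (not along the pixel's ray), 0 where there is no reading.
- r.camera_info(name): a dict with "mtx" (3x3 intrinsics, pixels), "pose" (4x4, takes a point from camera to world coordinates). Camera axes: x right, y down, z forward; pixel columns grow to the right and rows downward; lengths in m; the calibration is good to about 2 mm. A picture is of the moment at which its call begins: read the wrist's pose just before it. camera_info takes no time and is no camera call; for the wrist camera it gives the pose at the moment of the call.
- r.close_job(): hands the job in, once; it reports no verdict.
The state is a dict: "time_s": time; "joints": joint angles; "qd": joint speeds; "joint_torque": joint torques, N m; "tcp_pos": TCP position; "eef_rot": TCP orientation; "contact_force": force on the tool from outside, world axes, zero at the start; "moment": the same for the moment, N m; "gripper_width": finger opening in m.
Only numpy, scipy, OpenCV 4.12 (cv2) and the standard library are available. Lean on these libraries where they do the work, as an engineer would, in place of code of your own. Each camera call takes 0.05 s, during which the arm holds its last target. There are 200 camera calls.

### The job

Sort the five loose supplies into the three desk trays by kind: lay each marker in its own free lane of the writing tray (the one with the pencil), the glue stick in the lane beside the roll of tape, and set the staple box flat in the rectangular bay and the clip tin flat in the round bay in front of the stapler. Keep the clip tin upright so that its lid stays on, and leave the USB stick and the eraser where they lie.

Things in the scene. Friction and masses are not known exactly. Their poses are not given: they have to be found in the camera images.
- dark_marker: dark grey marker pen with a black cap, lying on its side, 135 mm long (its y; the cap end is at -y), barrel 18 mm thick. Origin: middle of its length, on its underside (z up as it first lies). Grasp across x.
- white_marker: white marker pen with a grey cap, lying on its side, 132 mm long (its y; the cap end is at -y), barrel 18 mm thick. Origin: middle of its length, on its underside (z up as it first lies). Grasp across x.
- glue: glue stick, white with a grey cap like the white marker but shorter and fatter: 95 mm long (its y; the cap end is at -y), 22 mm thick. Lies on its side; origin: middle of its length, on its underside. Grasp across x.
- staples: dark green-grey cardboard box of staples with a pale label on top, 38 (x) by 60 (y) by 22 (z) mm. Origin: centre of its underside. Grasp across x.
- tin: closed round tin of paper clips, white with a green lid, 64 mm across, 30 mm high, standing upright. Origin: centre of its underside.
- writing_tray: Low fixed white tray, 155 (x) by 172 (y) by 8 mm, pale floor at 3 mm. Origin: its centre at desk height; z up. Fixed yellow pencil along y at x = +55 mm. Two free lanes along y, centred at x = -40 and x = +14, y = 0: each 36 wide, 158 long, between grey blocks at both ends (|y| = 30 to 83, tops 11 mm above the desk); the middle 60 mm is open for fingers.
- sticking_tray: Low fixed white tray, 155 (x) by 172 (y) by 8 mm, pale floor at 3 mm. Origin: its centre at desk height; z up. Fixed brown tape roll (96 across, top at 51 mm) centred at x = 0, y = -30, its surround 7 high. Glue lane along x, centred at x = 0, y = +54: 40 wide, 118 long, between grey blocks at both ends (|x| = 26 to 59, tops at 11 mm); the middle 52 mm is open for fingers.
- fastening_tray: Low fixed white tray, 155 (x) by 172 (y) by 8 mm, pale floor at 3 mm. Origin: its centre at desk height; z up. Grey insert, top at 11 mm, with bays down to the floor: rectangular, 78 (x) by 56 (y), centred at x = -26, y = +46, for the staple box; round, 82 across, centred at x = -26, y = -36, for the tin. Fixed red stapler along y at x = +44 (140 by 36, top at 51 mm).
- memory_stick: small black USB stick, 18 by 48 by 8 mm, lying loose between two trays; stays where it is. Origin: centre of its underside.
- rubber: eraser in a dark sleeve with a white end, 21 by 44 by 13 mm, lying loose between two trays; stays where it is. Origin: centre of its underside.
There are look-alikes about, which are no part of the job. There is more than one size of the writing_tray; the one meant has the size given above.

How it is judged (in metres and radians):
At the end, for the whole second after the job is handed in: One marker in each free lane of the writing tray (19 mm across, 20 along, 0.2 rad), the glue stick in the lane by the tape (21 mm, 18 mm, 0.25 rad), the staple box flat on the floor of the rectangular bay and the tin on that of the round bay (14 mm from centre); all at rest (((x of dark_marker in the frame of writing_tray between -0.059 and -0.021 m and y of dark_marker in the frame of writing_tray between -0.02 and 0.02 m and z of each of dark_marker, white_marker in the frame of writing_tray below 0.026 m and angle between the y axis of each of dark_marker, white_marker and the y axis of writing_tray, either way round below 0.2 rad and x of white_marker in the frame of writing_tray between -0.005 and 0.033 m and y of white_marker in the frame of writing_tray between -0.02 and 0.02 m) or (x of dark_marker in the frame of writing_tray between -0.005 and 0.033 m and y of dark_marker in the frame of writing_tray between -0.02 and 0.02 m and z of each of dark_marker, white_marker in the frame of writing_tray below 0.026 m and angle between the y axis of each of dark_marker, white_marker and the y axis of writing_tray, either way round below 0.2 rad and x of white_marker in the frame of writing_tray between -0.059 and -0.021 m and y of white_marker in the frame of writing_tray between -0.02 and 0.02 m)) and y of glue in the frame of sticking_tray between 0.033 and 0.075 m and x of glue in the frame of sticking_tray between -0.018 and 0.018 m and z of glue in the frame of sticking_tray below 0.03 m and angle between the y axis of glue and the x axis of sticking_tray, either way round below 0.25 rad and x of staples in the frame of fastening_tray between -0.04 and -0.012 m and y of staples in the frame of fastening_tray between 0.032 and 0.06 m and z of each of staples, tin in the frame of fastening_tray below 0.007 m and angle between each of staples, tin's own z axis and vertical below 0.12 rad and x of tin in the frame of fastening_tray between -0.04 and -0.012 m and y of tin in the frame of fastening_tray between -0.05 and -0.022 m and linear speed of each of dark_marker, white_marker, glue, staples, tin below 0.02 m/s); the robot touches nothing.
It fails at once if the clip tin is tipped (angle between tin's own z axis and vertical above 0.6 rad).
It fails at once if the USB stick is disturbed (moved by more than 20 mm) (distance of memory_stick from where it was at the start of the episode above 0.02 m).
It fails at once if the eraser is disturbed (moved by more than 20 mm) (distance of rubber from where it was at the start of the episode above 0.02 m).
It also fails if it takes over 112 s, if anything falls off the work surface, if the arm or the gripper's body presses on something with over 40 N, if the wrist force passes 120 N, or if a joint passes its speed limit or range.

## Working session

There is one attempt and no reset: what is moved stays moved. The work goes in short steps, Python scripts to look and compute and a shell command to move; the robot and the scene stay as the last step left them, time stands still between calls to the robot, and variables do not carry over. Pictures are saved under pics/ and viewed, about 12 in all and at most 16, crops included, and the job is handed in when it is done.

```bash
ls; mkdir -p pics
python3 - <<'E'
from plant import r
import cv2, numpy as np
print(r.get_state())
for n in ("top","scene"):
    p,d=r.capture(n); i=r.camera_info(n); print(n,np.round(i["mtx"],1).tolist(),np.round(i["pose"],3).tolist())
    cv2.imwrite(f"pics/{n}0.png",p[:,:,::-1]); np.save(f"{n}0d.npy",d)
E
```

```text
pics
{'time_s': 0.0, 'joints': array([-5.40234433e+01,  2.05920282e+01,  6.33049527e-01, -1.92918018e-02,
       -7.01348857e+01, -1.65055841e+01]), 'qd': array([ 0.173234  , -0.06996617,  0.0029102 , -0.07856982,  0.01310478,
       -0.06425359]), 'joint_torque': array([-2.56829720e-03, -5.82714701e+01,  2.93046731e+01,  6.99692845e+00,
        6.77647971e-03, -1.25423503e-04]), 'tcp_pos': array([ 0.22479754, -0.63596932,  0.23661307]), 'eef_rot': array([ 1.79904851e+02, -9.28212878e-03, -1.60535590e+02]), 'contact_force': array([ 0.29121419,  0.00405183, -0.17052683]), 'moment': array([-8.23559311e-05, -1.40549564e-02,  1.17229483e-02]), 'gripper_width': 0.08755388147733174}
top [[599.7, 0.0, 322.5], [0.0, 599.7, 242.5], [0.0, 0.0, 1.0]] [[-0.467, -0.844, 0.263, 0.094], [-0.884, 0.448, -0.133, 0.046], [-0.006, -0.295, -0.956, 1.545], [0.0, 0.0, 0.0, 1.0]]
scene [[583.5, 0.0, 324.0], [0.0, 583.5, 236.1], [0.0, 0.0, 1.0]] [[0.135, -0.842, 0.523, -0.298], [-0.991, -0.117, 0.068, -0.258], [0.004, -0.527, -0.85, 1.351], [0.0, 0.0, 0.0, 1.0]]
```

View pics/top0.png

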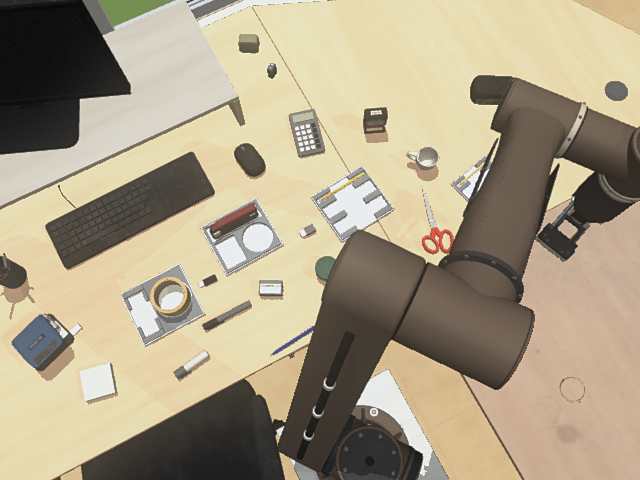

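View pics/scene0.png

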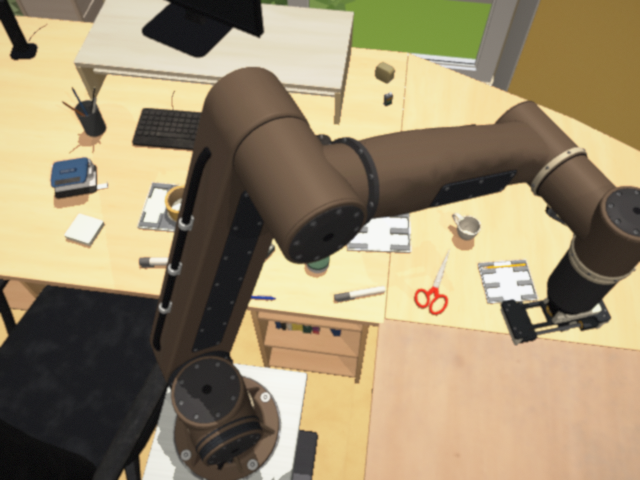

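Top view: sticking tray (163,305), fastening tray (243,237), candidate writing trays at (352,204) and (475,175); dark marker (227,315), a white/grey stick (191,364), staple box candidate (270,288), tin (327,268), USB stick (208,281), eraser (308,230). The scene view shows another white/grey stick at (358,294) by the tray at right (508,282).

```bash
cat > h.py <<'E'
from plant import r
import numpy as np, cv2
def ray(i,u,v,z=0.):
    K=i["mtx"];P=np.array(i["pose"]);d=P[:3,:3]@np.linalg.solve(K,[u,v,1.]);o=P[:3,3]
    return (o+d*(z-o[2])/d[2])
def proj(i,p):
    P=np.array(i["pose"]);c=P[:3,:3].T@(np.array(p,float)-P[:3,3]);q=np.array(i["mtx"])@c
    return q[:2]/q[2]
def topdown(i,img,x0,x1,y0,y1,s,z=0.):
    "metric rectified picture: up = +x, left = +y, s px per m"
    W,H=int((y1-y0)*s),int((x1-x0)*s)
    src=np.float32([proj(i,(x1,y1,z)),proj(i,(x1,y0,z)),proj(i,(x0,y0,z)),proj(i,(x0,y1,z))])
    M=cv2.getPerspectiveTransform(src,np.float32([[0,0],[W,0],[W,H],[0,H]]))
    return cv2.warpPerspective(img,M,(W,H))
E
python3 - <<'E'
from h import *
for n,L in (("top",dict(stick=(163,305),fast=(243,237),wr=(352,204),wr2=(475,175),dm=(227,315),w1=(191,364),box=(270,288),tin=(327,268),usb=(208,281),er=(308,230))),("scene",dict(w2=(358,294),w1=(155,262),tin=(318,262),wr2=(508,282),er=(0,0)))):
    i=r.camera_info(n)
    for k,p in L.items(): print(n,k,np.round(ray(i,*p,.01)[:2],3))
i=r.camera_info("top");im=cv2.imread("pics/top0.png")
cv2.imwrite("pics/rect0.png",topdown(i,im,.25,.85,-.45,.55,800,.01))
i=r.camera_info("scene");im=cv2.imread("pics/scene0.png")
cv2.imwrite("pics/rect1.png",topdown(i,im,.25,.85,-.75,.25,800,.01))
E
```

```text
top stick [0.562 0.278]
top fast [0.631 0.014]
top wr [ 0.577 -0.29 ]
top wr2 [ 0.492 -0.632]
top dm [0.46  0.142]
top w1 [0.389 0.276]
top box [0.472 0.012]
top tin [ 0.45  -0.145]
top usb [0.565 0.148]
top er [ 0.567 -0.149]
scene w2 [ 0.367 -0.259]
scene w1 [0.386 0.279]
scene tin [ 0.445 -0.145]
scene wr2 [ 0.454 -0.64 ]
scene er [1.358 1.141]
```

View pics/rect0.png

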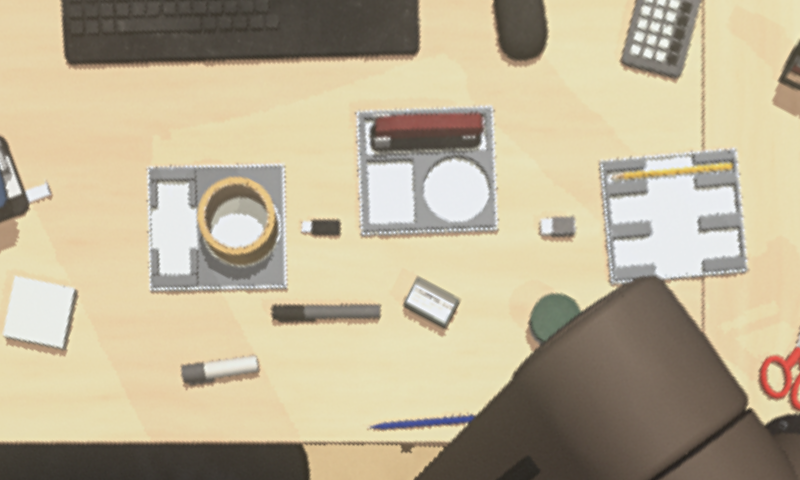

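View pics/rect1.png

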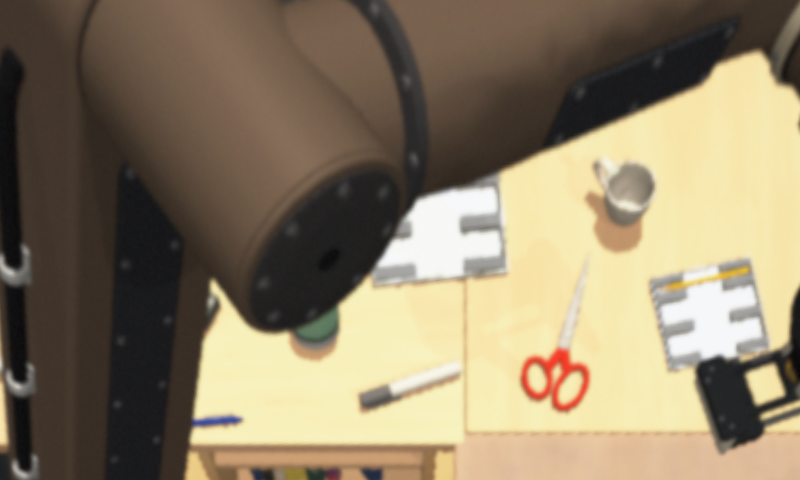

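The tray at rect0 (673,216) measures about 171 × 153 mm, so it is the writing tray meant. The other, at rect1 (710,315), is only about 125 mm. White marker: the long white stick at rect1 (410,385), about 135 mm. The short fat stick at rect0 (220,370), about 95 mm, is the glue. Next I move towards the white marker; its close-up will be the confirmation.

```bash
cat >> h.py <<'E'
def go(x,y,z,yaw=None):
    s=r.get_state();p=s["tcp_pos"];a=s["eef_rot"][2]
    if yaw is None: yaw=a
    dy=(yaw-a+180)%360-180
    t=np.radians(yaw);d=np.array([x,y,z])-p
    T=np.array([d[0]*np.cos(t)+d[1]*np.sin(t),d[0]*np.sin(t)-d[1]*np.cos(t),-d[2]])/.025
    print("t%.1f at %s yaw %.1f"%(s["time_s"],np.round(p,3),a),"q6 %.0f"%s["joints"][5],"w %.4f"%s["gripper_width"],"| yaw total %.2f | then xyz total %s"%(-dy/4,np.round(T,2)))
E
python3 -c "
from h import *
go(.369,-.262,.22,-72)"
R='{"yaw":-1}'; python3 -m inch '[{"yaw":-1},{"yaw":-1},{"yaw":-1},{"yaw":-1},{"yaw":-1}]' 1 20;
python3 -c "
from h import *
go(.369,-.262,.22,-72)"
```

```text
t0.1 at [ 0.225 -0.636  0.237] yaw -160.5 q6 -17 w 0.0875 | yaw total -22.13 | then xyz total [-12.45 -10.11   0.67]
t0.1 at [ 0.225 -0.636  0.237] yaw -160.5 q6 -17 w 0.0875 | yaw total -22.13 | then xyz total [-12.45 -10.11   0.67]validation failed for argument at $[0]...
```

```bash
python3 -m inch '[{"x":0,"y":0,"z":0,"yaw":-1},{"x":0,"y":0,"z":0,"yaw":-1},{"x":0,"y":0,"z":0,"yaw":-1},{"x":0,"y":0,"z":0,"yaw":-1},{"x":0,"y":0,"z":0,"yaw":-1}]' 1 20
python3 -c "
from h import *
go(.369,-.262,.22,-72)"
```

```text
time_s: 0.52
tcp_pos: [0.2243, -0.6347, 0.2338]
eef_rot: [179.6, 0.1, -139.8]
contact_force: [-0.8, 1.0, 0.4]
gripper_width: 0.088
t0.5 at [ 0.224 -0.635  0.234] yaw -139.8 q6 4 w 0.0880 | yaw total -16.96 | then xyz total [-12.39 -10.11   0.55]
```

```bash
for k in 1 2 3; do python3 -m inch '[{"x":0,"y":0,"z":0,"yaw":-1},{"x":0,"y":0,"z":0,"yaw":-1},{"x":0,"y":0,"z":0,"yaw":-1},{"x":0,"y":0,"z":0,"yaw":-1},{"x":0,"y":0,"z":0,"yaw":-1}]' >/dev/null; done
python3 -m inch '[{"x":-0.95,"y":-0.8,"z":0,"yaw":-1},{"x":-0.95,"y":-0.8,"z":0,"yaw":-1},{"x":-1,"y":-0.8,"z":0,"yaw":0},{"x":-1,"y":-0.8,"z":0,"yaw":0},{"x":-1,"y":-0.8,"z":0,"yaw":0}]' >/dev/null
python3 -m inch '[{"x":-1,"y":-0.8,"z":0,"yaw":0},{"x":-1,"y":-0.8,"z":0,"yaw":0},{"x":-1,"y":-0.8,"z":0,"yaw":0},{"x":-1,"y":-0.8,"z":0,"yaw":0}]'
python3 - <<'E'
from h import *
go(.369,-.262,.22,-72)
i=r.camera_info("wrist");p,d=r.capture("wrist");cv2.imwrite("pics/w1.png",p[:,:,::-1]);print(np.round(i["pose"],3).tolist(),i["mtx"].tolist() if hasattr(i["mtx"],"tolist") else i["mtx"])
E
```

```text
time_s: 2.52
tcp_pos: [0.3127, -0.352, 0.2228]
eef_rot: [179.7, 1.9, -68.6]
contact_force: [0.1, 0.4, 0.8]
gripper_width: 0.0875
t2.5 at [ 0.313 -0.352  0.223] yaw -68.6 q6 47 w 0.0875 | yaw total 0.86 | then xyz total [-2.73 -3.25  0.11]
[[-0.931, -0.344, -0.123, 0.343], [-0.366, 0.882, 0.298, -0.429], [0.006, 0.323, -0.947, 0.367], [0.0, 0.0, 0.0, 1.0]] [[356.47002704108195, 0.0, 316.1518370667825], [0.0, 356.47002704108195, 237.78961812007498], [0.0, 0.0, 1.0]]
```

View pics/w1.png

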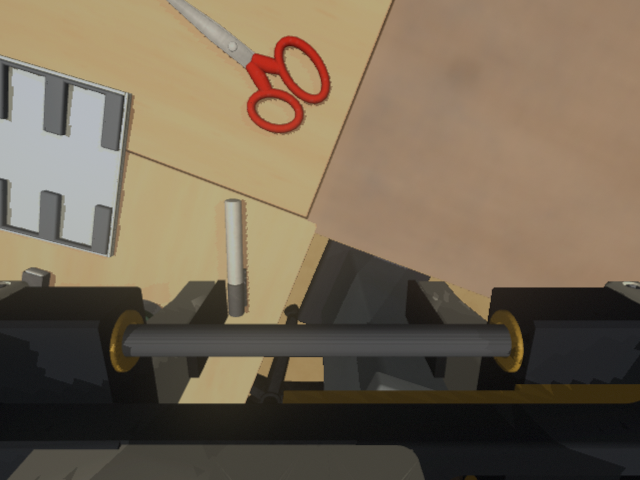

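Wrist view: white marker from (233,200) to its grey-cap end (236,316), writing tray on the left (corners (130,95) and (112,255)), eraser (35,277). I'll work out the marker from its end points.

Run:
```python
from h import *
i=r.camera_info("wrist")
a=ray(i,233,200,.009);b=ray(i,236.5,316,.009);print(a,b,np.linalg.norm(a-b),(a+b)/2,np.degrees(np.arctan2(*(a-b)[[1,0]])))
c,d=ray(i,130,95,.008),ray(i,112,255,.008);print(c,d,np.linalg.norm(c-d))
m=(a+b)/2
go(m[0],m[1],.1,np.degrees(np.arctan2(*(a-b)[[1,0]])))
```

```text
[ 0.39130651 -0.31935822  0.009     ] [ 0.34743677 -0.19105133  0.009     ] 0.13559945348147903 [ 0.36937164 -0.25520477  0.009     ] -71.12379582908224
[ 0.5104888  -0.37971333  0.008     ] [ 0.49486685 -0.21345617  0.008     ] 0.16698948125066823
t2.6 at [ 0.313 -0.348  0.223] yaw -68.5 q6 47 w 0.0878 | yaw total 0.65 | then xyz total [-2.8  -3.32  4.93]
```

```bash
python3 -m inch '[{"x":-0.7,"y":-0.8,"z":0.5,"yaw":0.65},{"x":-0.7,"y":-0.8,"z":0.8,"yaw":0},{"x":-0.7,"y":-0.8,"z":0.8,"yaw":0},{"x":-0.7,"y":-0.8,"z":0.8,"yaw":0},{"x":0,"y":0,"z":1,"yaw":0}]' 0.3 20 >/dev/null
python3 -c "
from h import *
go(.369,-.256,.014,-71)"
```

```text
t3.0 at [ 0.369 -0.248  0.131] yaw -71.1 q6 30 w 0.0604 | yaw total -0.02 | then xyz total [0.29 0.12 4.66]
```

```bash
python3 -m inch '[{"x":0.25,"y":0.1,"z":1,"yaw":0},{"x":0,"y":0,"z":1,"yaw":0},{"x":0,"y":0,"z":1,"yaw":0},{"x":0,"y":0,"z":0.8,"yaw":0}]' >/dev/null
python3 - <<'E'
from h import *
go(.369,-.256,.014,-71)
E
```

```text
t3.3 at [ 0.37  -0.25   0.032] yaw -70.8 q6 31 w 0.0568 | yaw total 0.06 | then xyz total [0.21 0.1  0.7 ]
```

```bash
python3 -m inch '[{"x":0.2,"y":0.1,"z":0.65,"yaw":0},{"x":0,"y":0,"z":0,"yaw":0}]' >/dev/null
python3 -c "
from h import *
go(.369,-.256,.014,-71)"
python3 -m inch '[{"x":0,"y":0,"z":0,"yaw":0},{"x":0,"y":0,"z":0,"yaw":0},{"x":0,"y":0,"z":0,"yaw":0},{"x":0,"y":0,"z":0,"yaw":0}]' -1 20
python3 -c "
from h import *
go(.369,-.256,.014,-71)"
```

```text
t3.5 at [ 0.368 -0.255  0.012] yaw -70.7 q6 32 w 0.0570 | yaw total 0.08 | then xyz total [ 0.06 -0.03 -0.09]
time_s: 3.82
tcp_pos: [0.3671, -0.2556, 0.0117]
eef_rot: [-180.0, 1.5, -70.6]
contact_force: [-0.5, 0.2, -0.1]
gripper_width: 0.0362
t3.8 at [ 0.367 -0.256  0.012] yaw -70.6 q6 32 w 0.0362 | yaw total 0.10 | then xyz total [ 0.04 -0.07 -0.09]
```

```bash
python3 -m inch '[{"x":0,"y":0,"z":0,"yaw":0},{"x":0,"y":0,"z":0,"yaw":0},{"x":0,"y":0,"z":0,"yaw":0},{"x":0,"y":0,"z":0,"yaw":0},{"x":0,"y":0,"z":0,"yaw":0}]' -1 20 | tail -2
python3 -m inch '[{"x":0,"y":0,"z":-1,"yaw":0},{"x":0,"y":0,"z":-1,"yaw":0},{"x":0,"y":0,"z":-1,"yaw":0},{"x":0,"y":0,"z":-1,"yaw":0},{"x":0,"y":0,"z":-0.5,"yaw":0}]' -1 20
python3 - <<'E'
from h import *
i=r.camera_info("wrist");p,d=r.capture("wrist");cv2.imwrite("pics/w2.png",p[:,:,::-1])
E
```

```text
contact_force: [-1.0, -0.5, 0.1]
gripper_width: 0.0165
time_s: 4.65
tcp_pos: [0.3644, -0.2575, 0.125]
eef_rot: [179.5, 1.8, -70.7]
contact_force: [1.5, -0.3, -0.7]
gripper_width: 0.0167
```

View pics/w2.png

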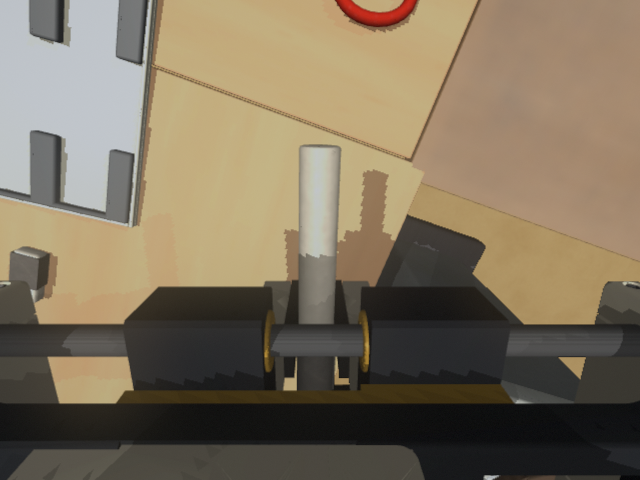

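White marker is held straight between the jaws, visible end at (320,147). Next I measure the tray poses from the top view and the marker's offset in the hand.

Run:
```python
from h import *
i=r.camera_info("top");im=cv2.imread("pics/top0.png")
R=topdown(i,im,.25,.85,-.45,.55,1600,.008)
S=cv2.cvtColor(R,cv2.COLOR_BGR2HSV)[:,:,1]
m=(S<45).astype(np.uint8)
for n,x,y in (("wr",.58,-.291),("st",.564,.279),("fa",.636,.016)):
    M=m.copy();u,v=int((.55-y)*1600),int((.85-x)*1600)
    w=np.zeros_like(M);w[max(0,v-160):v+160,u-165:u+165]=1
    q=cv2.morphologyEx(M*w,cv2.MORPH_CLOSE,np.ones((9,9)));q=cv2.morphologyEx(q,cv2.MORPH_OPEN,np.ones((15,15)))
    c=max(cv2.findContours(q,0,2)[0],key=cv2.contourArea);(cu,cv_),(a,b),ang=cv2.minAreaRect(c)
    print(n,"x %.4f y %.4f"%(.85-cv_/1600,.55-cu/1600),"size",round(a/1.6),round(b/1.6),"ang",round(ang,1))
j=r.camera_info("wrist");s=r.get_state();e=ray(j,320,147,s["tcp_pos"][2]-.003)
print("end-tcp",e-s["tcp_pos"],np.linalg.norm((e-s["tcp_pos"])[:2]))
```

```text
wr x 0.5815 y -0.2923 size 159 175 ang 84.5
st x 0.5672 y 0.2795 size 158 174 ang 88.8
fa x 0.6384 y 0.0165 size 158 174 ang 87.9
end-tcp [ 0.02110579 -0.06809269 -0.003     ] 0.07128863274401612
```

```bash
python3 -c "
from h import *
go(.591,-.286,.1,-84.7)"
python3 -m inch '[{"x":0,"y":0,"z":0,"yaw":1},{"x":0,"y":0,"z":0,"yaw":1},{"x":0,"y":0,"z":0,"yaw":1},{"x":0,"y":0,"z":0,"yaw":0.5},{"x":0,"y":-1,"z":0,"yaw":0}]' >/dev/null
python3 -m inch '[{"x":0,"y":-1,"z":0,"yaw":0},{"x":0.2,"y":-1,"z":0,"yaw":0},{"x":0.2,"y":-1,"z":0.2,"yaw":0},{"x":0.2,"y":-1,"z":0.2,"yaw":0},{"x":0.2,"y":-1,"z":0.2,"yaw":0}]' >/dev/null
python3 -c "
from h import *
go(.591,-.286,.05,-84.7)"
```

```text
t4.7 at [ 0.365 -0.258  0.126] yaw -70.7 q6 31 w 0.0167 | yaw total 3.51 | then xyz total [ 1.95 -8.88  1.06]
t5.5 at [ 0.516 -0.264  0.11 ] yaw -85.6 q6 14 w 0.0166 | yaw total -0.23 | then xyz total [ 1.15 -2.89  2.4 ]
```

```bash
python3 -m inch '[{"x":0.4,"y":-0.9,"z":0.2,"yaw":-0.2},{"x":0.4,"y":-0.9,"z":0.5,"yaw":0},{"x":0.3,"y":-0.8,"z":0.5,"yaw":0},{"x":0,"y":0,"z":0.5,"yaw":0},{"x":0,"y":0,"z":0.4,"yaw":0}]' >/dev/null
python3 -c "
from h import *
go(.591,-.286,.017,-84.7)"
```

```text
t6.0 at [ 0.591 -0.285  0.051] yaw -84.7 q6 16 w 0.0170 | yaw total 0.01 | then xyz total [ 0.03 -0.01  1.34]
```

```bash
python3 -m inch '[{"x":0,"y":0,"z":0.6,"yaw":0},{"x":0,"y":0,"z":0.6,"yaw":0},{"x":0,"y":0,"z":0,"yaw":0}]' 
python3 -m inch '[{"x":0,"y":0,"z":0,"yaw":0},{"x":0,"y":0,"z":0,"yaw":0},{"x":0,"y":0,"z":0,"yaw":0}]' -0.35
python3 -m inch '[{"x":0,"y":0,"z":-1,"yaw":0},{"x":0,"y":0,"z":-1,"yaw":0},{"x":0,"y":0,"z":-1,"yaw":0},{"x":0,"y":0,"z":-1,"yaw":0},{"x":-0.5,"y":0,"z":-1,"yaw":0}]' 
python3 -c "
from h import *
go(.46,.1,.17,-91)"
```

```text
time_s: 6.2
tcp_pos: [0.5887, -0.2838, 0.0155]
eef_rot: [179.3, 1.8, -84.7]
contact_force: [0.6, 0.8, 0.2]
gripper_width: 0.0165
time_s: 6.45
tcp_pos: [0.5873, -0.2836, 0.0158]
eef_rot: [179.1, 1.8, -84.7]
contact_force: [-0.1, -0.3, 0.5]
gripper_width: 0.0271
time_s: 6.87
tcp_pos: [0.5844, -0.275, 0.1434]
eef_rot: [178.7, 2.0, -84.8]
contact_force: [0.0, 0.7, 0.4]
gripper_width: 0.0283
t6.9 at [ 0.584 -0.275  0.143] yaw -84.8 q6 15 w 0.0283 | yaw total 1.54 | then xyz total [-14.91   5.24  -1.06]
```

```bash
python3 -m inch '[{"x":-1,"y":0.3,"z":-0.2,"yaw":0},{"x":-1,"y":0.3,"z":-0.2,"yaw":0},{"x":-1,"y":0.3,"z":-0.2,"yaw":0},{"x":-1,"y":0.3,"z":-0.2,"yaw":0},{"x":-1,"y":0.3,"z":-0.2,"yaw":0}]' >/dev/null
python3 - <<'E'
from h import *
for n,y0 in (("top",-.35),("scene",-.35)):
    p,d=r.capture(n);R=topdown(r.camera_info(n),p[:,:,::-1].copy(),.3,.7,y0,y0+.75,1600,.015)
    cv2.imwrite(f"pics/{n}1r.png",R)
a=[cv2.resize(cv2.imread(f"pics/{n}1r.png"),(533,284)) for n in("top","scene")]
cv2.imwrite("pics/both1.png",np.vstack(a))
E
```

```text
(no output)
```

View pics/both1.png

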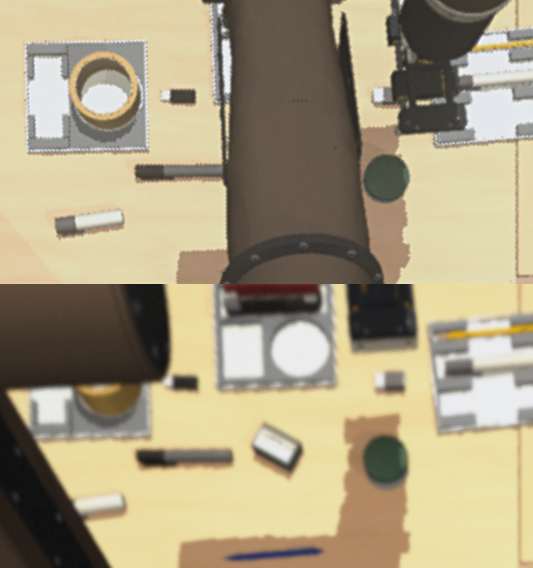

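White marker lies in the lane nearest the pencil, and the dark marker, glue, staple box and tin are all visible. I'll measure the four by colour mask.

Run:
```python
from h import *
def meas(n,img,x,y,z,f,h=.085):
    i=r.camera_info(n);s=2000
    R=topdown(i,img,x-h,x+h,y-h,y+h,s,z);H=cv2.cvtColor(R,cv2.COLOR_BGR2HSV).astype(int)
    q=f(H[...,0],H[...,1],H[...,2]).astype(np.uint8);q=cv2.morphologyEx(cv2.morphologyEx(q,2,np.ones((7,7))),3,np.ones((13,13)))
    c=max(cv2.findContours(q,0,2)[0],key=cv2.contourArea);(u,v),(a,b),g=cv2.minAreaRect(c)
    bx=cv2.boxPoints(((u,v),(a,b),g));e=[bx[1]-bx[0],bx[2]-bx[1]];e=max(e,key=np.linalg.norm)
    print(n,"x %.4f y %.4f"%(x+h-v/s,y+h-u/s),"size %.0f %.0f"%(a/2,b/2),"long axis world deg %.1f"%(np.degrees(np.arctan2(-e[0],-e[1]))%180))
t=cv2.imread("pics/top0.png")
dark=lambda h,s,v:v<130
print("dark");meas("top",t,.46,.14,.009,dark)
print("glue");meas("top",t,.385,.277,.011,lambda h,s,v:(s<50))
print("staples");meas("top",t,.472,.012,.018,lambda h,s,v:(s<60)|(v<110),.06)
p=cv2.cvtColor(r.capture("top")[0],cv2.COLOR_RGB2BGR)
q=cv2.cvtColor(r.capture("scene")[0],cv2.COLOR_RGB2BGR)
green=lambda h,s,v:(h>45)&(h<100)&(s>50)&(v<140)
print("tin");meas("top",p,.45,-.145,.03,green,.06);meas("scene",q,.45,-.145,.03,green,.06)
print("scene");meas("scene",q,.46,.14,.009,dark);meas("scene",q,.472,.012,.018,lambda h,s,v:(s<60)|(v<110),.06)
go(.46,.14,.17,-90)
```

```text
dark
top x 0.4585 y 0.1435 size 21 133 long axis world deg 90.0
glue
top x 0.3880 y 0.2751 size 25 96 long axis world deg 99.2
staples
top x 0.4723 y 0.0122 size 120 120 long axis world deg 90.0
tinTraceback (most recent call last):
  File "<stdin>", line 17, in <module>
  File "<stdin>", line 6, in meas
ValueError: max() iterable argument is empty
```

```bash
python3 -c "
from h import *
go(.458,.142,.12,-90)"
python3 -m inch '[{"x":-1,"y":0.4,"z":0,"yaw":1},{"x":-1,"y":0.4,"z":0,"yaw":0.3},{"x":-1,"y":0.4,"z":0,"yaw":0},{"x":-1,"y":0.4,"z":0,"yaw":0},{"x":-1,"y":0.4,"z":0,"yaw":0}]' 0.2 >/dev/null
python3 -m inch '[{"x":-1,"y":0.2,"z":0,"yaw":0},{"x":-1,"y":0.2,"z":0,"yaw":0},{"x":-1,"y":0.2,"z":0.3,"yaw":0},{"x":-1,"y":0.2,"z":0.3,"yaw":0},{"x":-1,"y":0,"z":0.3,"yaw":0}]' >/dev/null
python3 -c "
from h import *
go(.458,.142,.06,-90)"
```

```text
t7.5 at [ 0.539 -0.155  0.186] yaw -84.9 q6 3 w 0.0285 | yaw total 1.26 | then xyz total [-11.88   3.26   2.64]
t8.3 at [0.47  0.094 0.172] yaw -91.3 q6 -34 w 0.0525 | yaw total -0.33 | then xyz total [-1.91  0.49  4.47]
```

```bash
python3 -m inch '[{"x":-0.9,"y":0.25,"z":0.9,"yaw":-0.3},{"x":-0.8,"y":0.2,"z":0.9,"yaw":0},{"x":0,"y":0,"z":0.9,"yaw":0},{"x":0,"y":0,"z":0.9,"yaw":0},{"x":0,"y":0,"z":0.3,"yaw":0}]' >/dev/null
python3 - <<'E'
from h import *
go(.458,.142,.013,-90)
i=r.camera_info("wrist");p,d=r.capture("wrist");cv2.imwrite("pics/w3.png",p[:,:,::-1])
E
```

```text
t8.7 at [0.464 0.145 0.074] yaw -90.0 q6 -38 w 0.0521 | yaw total -0.00 | then xyz total [0.14 0.23 2.45]
```

View pics/w3.png

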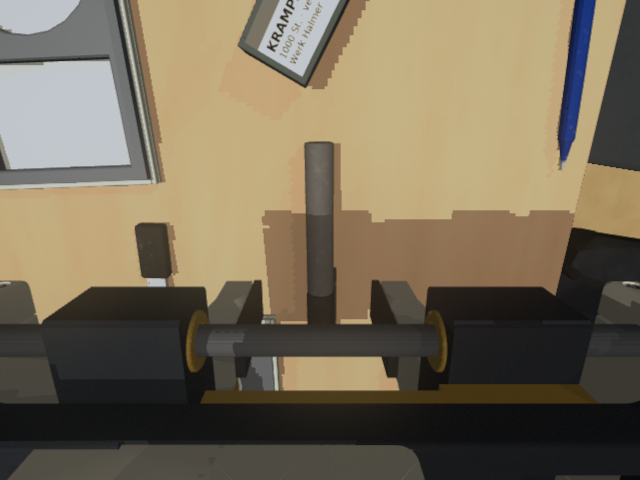

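Dark marker centred between the open jaws (tip at (319,143), cap towards (319,320)). USB stick at (153,250), staple box "KRAMPE.." at the top.

Run:
```python
from h import *
i=r.camera_info("wrist");e=ray(i,319,143,.009);k=ray(i,320,290,.009);print(e,k)
print("staple corners",ray(i,305,82,.022),ray(i,239,42,.022))
go(e[0],e[1]+.0665,.013,-90)
```

```text
[0.46071139 0.07601989 0.009     ] [0.45983079 0.16862312 0.009     ]
staple corners [0.46794348 0.04531885 0.022     ] [0.50002977 0.02732855 0.022     ]
t8.8 at [0.464 0.145 0.074] yaw -90.0 q6 -38 w 0.0525 | yaw total -0.00 | then xyz total [0.1  0.11 2.44]
```

```bash
python3 -m inch '[{"x":0.1,"y":0.1,"z":0.8,"yaw":0},{"x":0,"y":0,"z":0.8,"yaw":0},{"x":0,"y":0,"z":0.7,"yaw":0},{"x":0,"y":0,"z":0,"yaw":0}]' >/dev/null
python3 -c "
from h import *
go(.4605,.1425,.013,-90)"
```

```text
t9.1 at [0.465 0.144 0.018] yaw -90.2 q6 -38 w 0.0522 | yaw total -0.04 | then xyz total [0.04 0.19 0.18]
```

```bash
python3 -m inch '[{"x":0.05,"y":0.2,"z":0.2,"yaw":0},{"x":0,"y":0,"z":0,"yaw":0},{"x":0,"y":0,"z":0,"yaw":0},{"x":0,"y":0,"z":0,"yaw":0},{"x":0,"y":0,"z":0,"yaw":0}]' -1 >/dev/null
python3 -m inch '[{"x":0,"y":0,"z":0,"yaw":0},{"x":0,"y":0,"z":0,"yaw":0},{"x":0,"y":0,"z":0,"yaw":0},{"x":0,"y":0,"z":0,"yaw":0},{"x":0,"y":0,"z":0,"yaw":0}]' -1 
python3 -m inch '[{"x":0,"y":0,"z":-1,"yaw":0},{"x":0,"y":0,"z":-1,"yaw":0},{"x":0,"y":0,"z":-1,"yaw":0},{"x":0,"y":0,"z":-1,"yaw":0},{"x":0.5,"y":0,"z":-0.5,"yaw":0}]'
python3 -c "
from h import *
c=np.radians(5.3);X=-.042
go(.581+X*np.cos(c),-.291+X*np.sin(c)+.003,.12,-84.7)"
```

```text
time_s: 9.95
tcp_pos: [0.4642, 0.1434, 0.0187]
eef_rot: [-179.3, 2.1, -90.2]
contact_force: [-0.5, 0.3, 0.5]
gripper_width: 0.0164
time_s: 10.37
tcp_pos: [0.4606, 0.1259, 0.1312]
eef_rot: [-179.7, 1.7, -90.2]
contact_force: [0.0, 0.3, -0.9]
gripper_width: 0.0164
t10.4 at [0.461 0.126 0.131] yaw -90.2 q6 -37 w 0.0164 | yaw total -1.37 | then xyz total [16.93 -1.59  0.45]
```

```bash
python3 -m inch '[{"x":1,"y":-0.1,"z":0,"yaw":-1},{"x":1,"y":-0.1,"z":0,"yaw":-0.3},{"x":1,"y":-0.1,"z":0,"yaw":0},{"x":1,"y":-0.1,"z":0,"yaw":0},{"x":1,"y":-0.1,"z":0,"yaw":0}]' >/dev/null
python3 -m inch '[{"x":1,"y":-0.1,"z":0,"yaw":0},{"x":1,"y":-0.1,"z":0,"yaw":0},{"x":1,"y":-0.1,"z":0,"yaw":0},{"x":1,"y":-0.1,"z":0,"yaw":0},{"x":1,"y":-0.1,"z":0,"yaw":0}]' >/dev/null
python3 -m inch '[{"x":1,"y":-0.1,"z":0,"yaw":0},{"x":1,"y":-0.1,"z":0,"yaw":0},{"x":1,"y":-0.1,"z":0,"yaw":0}]' >/dev/null
python3 -c "
from h import *
c=np.radians(5.3);X=-.042
go(.581+X*np.cos(c),-.291+X*np.sin(c)+.003,.07,-84.7)"
```

```text
t11.4 at [ 0.524 -0.205  0.126] yaw -84.2 q6 10 w 0.0161 | yaw total 0.13 | then xyz total [ 3.51 -0.3   2.23]
```

```bash
python3 -m inch '[{"x":1,"y":-0.1,"z":0,"yaw":0.1},{"x":1,"y":-0.1,"z":0.3,"yaw":0},{"x":1,"y":-0.1,"z":0.5,"yaw":0},{"x":0.1,"y":0,"z":0.7,"yaw":0},{"x":0,"y":0,"z":0.6,"yaw":0}]' >/dev/null
python3 -c "
from h import *
c=np.radians(5.3);X=-.042
go(.581+X*np.cos(c),-.291+X*np.sin(c)+.003,.022,-84.7)"
```

```text
t11.9 at [ 0.542 -0.289  0.071] yaw -84.8 q6 18 w 0.0164 | yaw total -0.02 | then xyz total [0.09 0.13 1.95]
```

```bash
python3 -m inch '[{"x":0.1,"y":0.15,"z":0.7,"yaw":0},{"x":0,"y":0,"z":0.7,"yaw":0},{"x":0,"y":0,"z":0.5,"yaw":0},{"x":0,"y":0,"z":0,"yaw":0}]' >/dev/null
python3 -c "
from h import *
c=np.radians(5.3);X=-.042
go(.581+X*np.cos(c),-.291+X*np.sin(c)+.003,.022,-84.7)"
```

```text
t12.2 at [ 0.539 -0.292  0.018] yaw -84.9 q6 19 w 0.0164 | yaw total -0.06 | then xyz total [-0.02 -0.02 -0.16]
```

```bash
python3 -m inch '[{"x":0,"y":0,"z":0,"yaw":0},{"x":0,"y":0,"z":0,"yaw":0},{"x":0,"y":0,"z":0,"yaw":0}]' -0.35 | tail -2
python3 -m inch '[{"x":0,"y":0,"z":-1,"yaw":0},{"x":0,"y":0,"z":-1,"yaw":0},{"x":0,"y":0,"z":-1,"yaw":0},{"x":0,"y":0,"z":-1,"yaw":0},{"x":-1,"y":0.3,"z":-1,"yaw":0}]' >/dev/null
python3 -m inch '[{"x":-1,"y":0.3,"z":-0.3,"yaw":0},{"x":-1,"y":0.3,"z":-0.3,"yaw":0},{"x":-0.5,"y":0,"z":0,"yaw":0}]' 1
python3 - <<'E'
from h import *
go(.447,-.145,.15,-85)
i=r.camera_info("wrist");p,d=r.capture("wrist");cv2.imwrite("pics/w4.png",p[:,:,::-1])
E
```

```text
contact_force: [0.4, 0.1, 0.0]
gripper_width: 0.0273
time_s: 13.12
tcp_pos: [0.5037, -0.2114, 0.1657]
eef_rot: [-179.2, 2.0, -85.2]
contact_force: [-0.8, 0.8, -0.1]
gripper_width: 0.043
t13.1 at [ 0.504 -0.211  0.166] yaw -85.2 q6 10 w 0.0430 | yaw total -0.05 | then xyz total [-2.84  2.03  0.63]
```

View pics/w4.png

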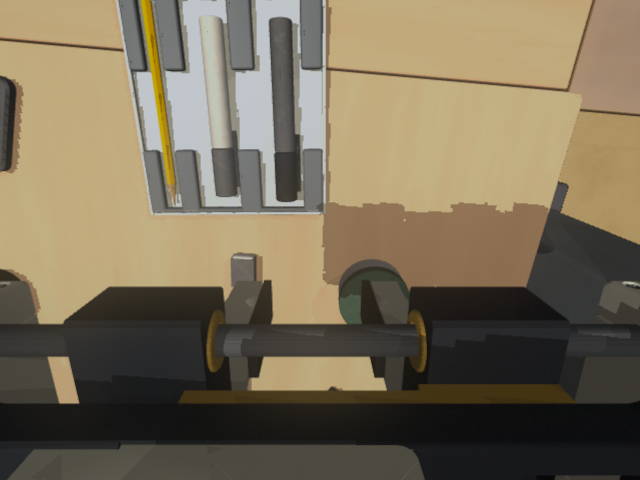

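Both markers lie in their lanes with clear gaps: white at (218,105), dark at (284,110). Next is the tin, at about (0.447,-0.143) from two views. I turn to yaw +2 so the jaws lie along y.

```bash
for k in 1 2 3 4; do python3 -m inch '[{"x":0,"y":0,"z":0,"yaw":-1},{"x":0,"y":0,"z":0,"yaw":-1},{"x":0,"y":0,"z":0,"yaw":-1},{"x":0,"y":0,"z":0,"yaw":-1},{"x":0,"y":0,"z":0,"yaw":-1}]' 1 >/dev/null; done
python3 -m inch '[{"x":0,"y":0,"z":0,"yaw":-1},{"x":0,"y":0,"z":0,"yaw":-0.6}]' | tail -1
python3 -c "
from h import *
go(.447,-.143,.12,2)"
```

```text
gripper_width: 0.0878
t15.0 at [ 0.501 -0.21   0.17 ] yaw 5.7 q6 101 w 0.0878 | yaw total 0.93 | then xyz total [-2.08 -2.77  1.98]
```

```bash
python3 -m inch '[{"x":-1,"y":-0.7,"z":0,"yaw":0.9},{"x":-1,"y":-0.7,"z":0.5,"yaw":0},{"x":-1,"y":-0.7,"z":0.5,"yaw":0},{"x":-0.8,"y":-0.5,"z":0.5,"yaw":0},{"x":0,"y":0,"z":0,"yaw":0}]' >/dev/null
python3 - <<'E'
from h import *
go(.447,-.143,.12,2)
i=r.camera_info("wrist");p,d=r.capture("wrist");cv2.imwrite("pics/w5.png",p[:,:,::-1])
E
```

```text
t15.4 at [ 0.4   -0.149  0.131] yaw 2.0 q6 90 w 0.0874 | yaw total 0.01 | then xyz total [ 1.89 -0.19  0.43]
```

View pics/w5.png

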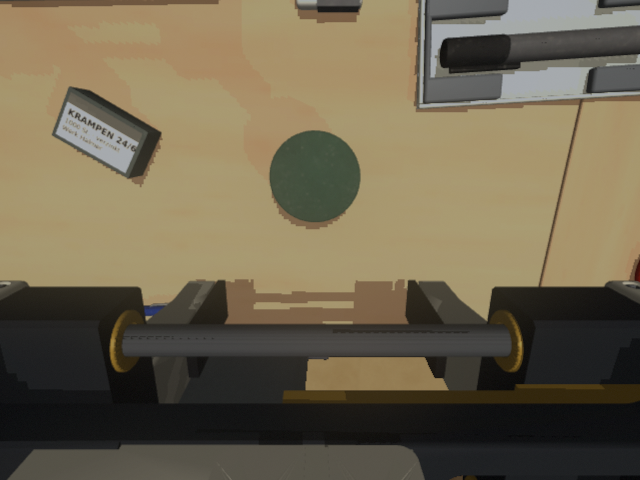

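Tin lid is a clean circle at (315,176); staple box around (105,132) with the label up.

Run:
```python
from h import *
i=r.camera_info("wrist");t=ray(i,315,176,.03);print(t)
for q in ((53,131),(70,90),(130,178)): print(ray(i,*q,.022))
for q in ((72,88),(160,132),(132,178)): print("base",ray(i,*q,.0))
go(t[0],t[1],.026,2)
```

```text
[ 0.45054565 -0.14332921  0.03      ]
[0.47363916 0.04466015 0.022     ]
[0.50135899 0.02803917 0.022     ]
[ 0.44259697 -0.00765363  0.022     ]
base [0.50486669 0.04169118 0.        ]
base [ 0.4757232 -0.0224522  0.       ]
base [0.43970885 0.00307938 0.        ]
t15.5 at [ 0.402 -0.15   0.132] yaw 2.1 q6 90 w 0.0875 | yaw total 0.03 | then xyz total [ 1.94 -0.2   4.24]
```

```bash
python3 -m inch '[{"x":0.9,"y":-0.1,"z":0,"yaw":0},{"x":0.9,"y":-0.1,"z":0.5,"yaw":0},{"x":0.1,"y":0,"z":0.9,"yaw":0},{"x":0,"y":0,"z":0.9,"yaw":0}]' 1 >/dev/null
python3 -c "
from h import *
go(.4505,-.143,.026,2)"
```

```text
t15.8 at [ 0.459 -0.142  0.081] yaw 2.3 q6 90 w 0.0875 | yaw total 0.07 | then xyz total [-0.36  0.04  2.22]
```

```bash
python3 -m inch '[{"x":-0.3,"y":0,"z":0.6,"yaw":0},{"x":0,"y":0,"z":0.7,"yaw":0},{"x":0,"y":0,"z":0.5,"yaw":0},{"x":0,"y":0,"z":0.2,"yaw":0}]' 1 >/dev/null
python3 -c "
from h import *
go(.4505,-.143,.024,2)"
```

```text
t16.1 at [ 0.458 -0.141  0.028] yaw 2.3 q6 90 w 0.0878 | yaw total 0.09 | then xyz total [-0.29  0.05  0.14]
```

```bash
python3 -m inch '[{"x":-0.35,"y":0,"z":0.1,"yaw":0},{"x":0,"y":0,"z":0,"yaw":0}]' 1 >/dev/null
python3 -c "
from h import *
go(.4505,-.143,.024,2)"
```

```text
t16.3 at [ 0.449 -0.142  0.024] yaw 2.3 q6 90 w 0.0875 | yaw total 0.08 | then xyz total [ 0.05  0.03 -0.01]
```

```bash
python3 -m inch '[{"x":0,"y":0,"z":0,"yaw":0},{"x":0,"y":0,"z":0,"yaw":0},{"x":0,"y":0,"z":0,"yaw":0},{"x":0,"y":0,"z":0,"yaw":0},{"x":0,"y":0,"z":0,"yaw":0}]' -1 25 >/dev/null
python3 -m inch '[{"x":0,"y":0,"z":0,"yaw":0},{"x":0,"y":0,"z":0,"yaw":0},{"x":0,"y":0,"z":0,"yaw":0}]' -1 25 
python3 -m inch '[{"x":0,"y":0,"z":-0.6,"yaw":0},{"x":0,"y":0,"z":-0.8,"yaw":0},{"x":0,"y":0,"z":-0.8,"yaw":0},{"x":0,"y":0,"z":-0.8,"yaw":0},{"x":0,"y":0,"z":-0.6,"yaw":0}]'
python3 -c "
from h import *
c=np.radians(2.1);X,Y=-.026,-.038
go(.637+X*np.cos(c)-Y*np.sin(c),.016+X*np.sin(c)+Y*np.cos(c),.13,2)"
```

```text
time_s: 16.97
tcp_pos: [0.452, -0.1425, 0.0278]
eef_rot: [-178.1, -2.4, 2.4]
contact_force: [0.3, 0.2, -0.9]
gripper_width: 0.0626
time_s: 17.38
tcp_pos: [0.4451, -0.1457, 0.1172]
eef_rot: [-178.1, -1.8, 2.3]
contact_force: [-0.4, -0.6, -0.3]
gripper_width: 0.0626
t17.4 at [ 0.445 -0.146  0.117] yaw 2.3 q6 90 w 0.0626 | yaw total 0.09 | then xyz total [ 6.86 -4.67 -0.51]
```

```bash
python3 -m inch '[{"x":0.7,"y":-0.5,"z":0,"yaw":0},{"x":1,"y":-0.7,"z":0,"yaw":0},{"x":1,"y":-0.7,"z":0,"yaw":0},{"x":1,"y":-0.7,"z":0,"yaw":0},{"x":1,"y":-0.7,"z":0,"yaw":0}]' >/dev/null
python3 -m inch '[{"x":1,"y":-0.7,"z":0,"yaw":0},{"x":0.8,"y":-0.5,"z":0,"yaw":0},{"x":0,"y":0,"z":0,"yaw":0}]' >/dev/null
python3 - <<'E'
from h import *
c=np.radians(2.1);X,Y=-.026,-.038
go(.637+X*np.cos(c)-Y*np.sin(c),.016+X*np.sin(c)+Y*np.cos(c),.05,2)
i=r.camera_info("wrist");p,d=r.capture("wrist");cv2.imwrite("pics/w6.png",p[:,:,::-1])
E
```

```text
t18.1 at [ 0.61  -0.022  0.132] yaw 2.2 q6 78 w 0.0628 | yaw total 0.04 | then xyz total [0.11 0.04 3.3 ]
```

View pics/w6.png

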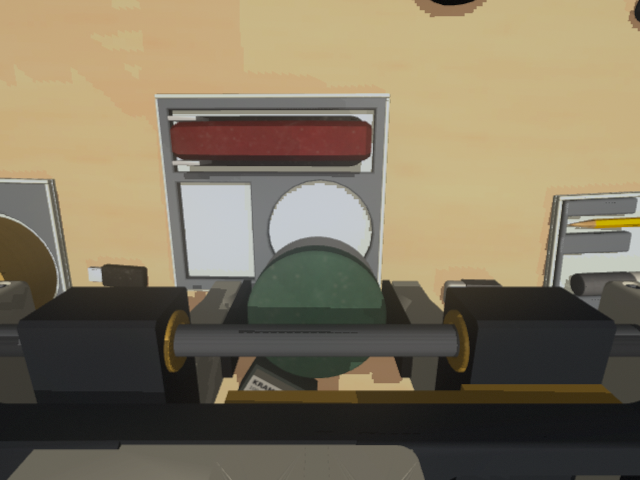

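Tray and bays are in view: round bay centre about (320,230), tray far corners (157,96) and (388,95), tin lid about (317,306), stapler (272,140).

Run:
```python
from h import *
i=r.camera_info("wrist")
a,b=ray(i,157,96,.008),ray(i,388,95,.008);print(a,b,np.linalg.norm(a-b))
print("ctr", (a+b)/2-np.array([.0775,.0028,0]))
print("bay L/R/top",ray(i,268,229,.011),ray(i,372,229,.011),ray(i,320,181,.011))
print("rect bay far left, far right",ray(i,180,183,.011),ray(i,253,183,.011))
t=ray(i,317,306,.134);print("tin",t,r.get_state()["tcp_pos"])
```

```text
[0.70876913 0.10202432 0.008     ] [ 0.71524065 -0.06506201  0.008     ] 0.1672116018836221
ctr [0.63450489 0.01568116 0.008     ]
bay L/R/top [0.61374497 0.01987086 0.011     ] [ 0.61757944 -0.06103953  0.011     ] [ 0.65273059 -0.0192491   0.011     ]
rect bay far left, far right [0.6466695  0.08754215 0.011     ] [0.64906681 0.03145666 0.011     ]
tin [ 0.60929464 -0.02276472  0.134     ] [ 0.60785401 -0.0226953   0.13199978]
```

```bash
python3 -m inch '[{"x":0.15,"y":0,"z":0.6,"yaw":0},{"x":0,"y":0,"z":0.8,"yaw":0},{"x":0,"y":0,"z":0.8,"yaw":0},{"x":0,"y":0,"z":0.6,"yaw":0},{"x":0,"y":0,"z":0.2,"yaw":0}]' >/dev/null
python3 -c "
from h import *
go(.611,-.0215,.032,2)"
```

```text
t18.5 at [ 0.613 -0.021  0.056] yaw 2.1 q6 78 w 0.0628 | yaw total 0.04 | then xyz total [-0.07  0.03  0.95]
```

```bash
python3 -m inch '[{"x":-0.05,"y":0,"z":0.4,"yaw":0},{"x":0,"y":0,"z":0.4,"yaw":0},{"x":0,"y":0,"z":0.1,"yaw":0}]' >/dev/null
python3 -c "
from h import *
go(.611,-.0215,.031,2)"
```

```text
t18.8 at [ 0.611 -0.021  0.032] yaw 2.1 q6 78 w 0.0629 | yaw total 0.02 | then xyz total [0.01 0.02 0.02]
```

Release with a slight opening (about 72 mm), then retreat straight up.

```bash
python3 -m inch '[{"x":0,"y":0,"z":0,"yaw":0},{"x":0,"y":0,"z":0,"yaw":0},{"x":0,"y":0,"z":0,"yaw":0}]' 0.66
python3 -m inch '[{"x":0,"y":0,"z":-0.5,"yaw":0},{"x":0,"y":0,"z":-0.9,"yaw":0},{"x":0,"y":0,"z":-1,"yaw":0},{"x":0,"y":0,"z":-1,"yaw":0},{"x":0,"y":0,"z":-1,"yaw":0}]'
python3 -c "
from h import *
go(.4715,.0105,.13,60)"
```

```text
time_s: 19.02
tcp_pos: [0.6108, -0.0214, 0.0318]
eef_rot: [-178.0, -2.2, 2.1]
contact_force: [0.7, -0.7, 0.3]
gripper_width: 0.0721
time_s: 19.43
tcp_pos: [0.6045, -0.0258, 0.1428]
eef_rot: [-178.1, -1.8, 2.1]
contact_force: [0.8, 0.1, -0.7]
gripper_width: 0.0728
t19.4 at [ 0.604 -0.026  0.143] yaw 2.1 q6 78 w 0.0728 | yaw total -14.48 | then xyz total [-1.4  -5.33  0.51]
```

```bash
for k in 1 2; do python3 -m inch '[{"x":0,"y":0,"z":0,"yaw":-1},{"x":0,"y":0,"z":0,"yaw":-1},{"x":0,"y":0,"z":0,"yaw":-1},{"x":0,"y":0,"z":0,"yaw":-1},{"x":0,"y":0,"z":0,"yaw":-1}]' 0.5 >/dev/null; done
python3 -m inch '[{"x":0,"y":0,"z":0,"yaw":-1},{"x":0,"y":0,"z":0,"yaw":-1},{"x":0,"y":0,"z":0,"yaw":-1},{"x":0,"y":0,"z":0,"yaw":-0.7},{"x":-0.3,"y":-1,"z":0,"yaw":0}]' >/dev/null
python3 -m inch '[{"x":-0.5,"y":-1,"z":0,"yaw":0},{"x":-0.5,"y":-1,"z":0,"yaw":0},{"x":-0.5,"y":-1,"z":0,"yaw":0},{"x":-0.5,"y":-0.8,"z":0,"yaw":0},{"x":-0.5,"y":0,"z":0,"yaw":0}]' >/dev/null
python3 - <<'E'
from h import *
go(.4715,.0105,.02,60)
i=r.camera_info("wrist");p,d=r.capture("wrist");cv2.imwrite("pics/w7.png",p[:,:,::-1])
E
```

```text
t21.1 at [ 0.473 -0.024  0.161] yaw 60.0 q6 130 w 0.0659 | yaw total 0.01 | then xyz total [ 1.16 -0.74  5.62]
```

View pics/w7.png

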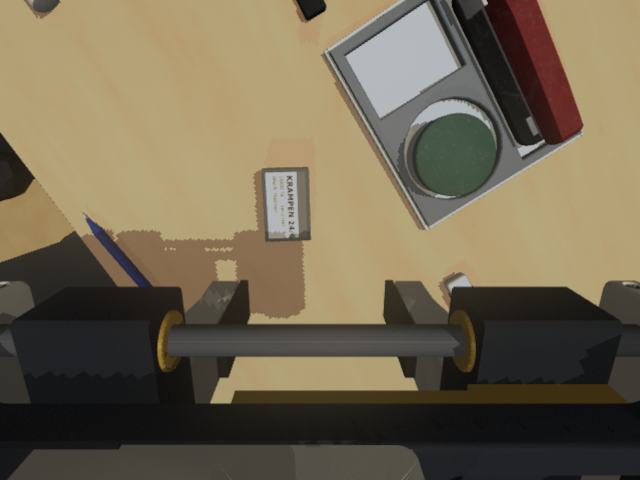

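Tin sits inside the round bay at (455,155). Staple box squares up with the jaws, top face about (264–301, 169–240).

Run:
```python
from h import *
i=r.camera_info("wrist")
print(ray(i,263,168,.022),ray(i,300,168,.022),ray(i,266,240,.022),ray(i,310,239,0))
m=ray(i,283,204,.022);print(m);go(m[0],m[1],.021,60)
```

```text
[0.47036039 0.04499721 0.022     ] [0.49577411 0.03021843 0.022     ] [ 0.44138747 -0.00612011  0.022     ] [ 0.47126359 -0.02863092  0.        ]
[0.46912179 0.01241063 0.022     ]
t21.1 at [ 0.473 -0.025  0.161] yaw 60.1 q6 130 w 0.0657 | yaw total 0.02 | then xyz total [ 1.23 -0.89  5.59]
```

```bash
python3 -m inch '[{"x":0.6,"y":-0.4,"z":0.2,"yaw":0},{"x":0.6,"y":-0.4,"z":1,"yaw":0},{"x":0,"y":0,"z":1,"yaw":0},{"x":0,"y":0,"z":1,"yaw":0}]' >/dev/null
python3 -c "
from h import *
go(.4715,.0105,.021,60)"
```

```text
t21.5 at [0.484 0.016 0.091] yaw 60.1 q6 125 w 0.0658 | yaw total 0.04 | then xyz total [-0.46 -0.33  2.78]
```

```bash
python3 -m inch '[{"x":-0.45,"y":-0.35,"z":0.6,"yaw":0},{"x":0,"y":0,"z":0.8,"yaw":0},{"x":0,"y":0,"z":0.7,"yaw":0},{"x":0,"y":0,"z":0.4,"yaw":0}]' >/dev/null
python3 -c "
from h import *
go(.4715,.0105,.021,60)"
```

```text
t21.8 at [0.481 0.015 0.025] yaw 60.3 q6 125 w 0.0656 | yaw total 0.06 | then xyz total [-0.34 -0.23  0.16]
```

```bash
python3 -m inch '[{"x":-0.4,"y":-0.3,"z":0.1,"yaw":0},{"x":0,"y":0,"z":0,"yaw":0}]' >/dev/null
python3 -c "
from h import *
go(.4715,.0105,.021,60)"
python3 -m inch '[{"x":0,"y":0,"z":0,"yaw":0},{"x":0,"y":0,"z":0,"yaw":0},{"x":0,"y":0,"z":0,"yaw":0},{"x":0,"y":0,"z":0,"yaw":0},{"x":0,"y":0,"z":0,"yaw":0}]' -1 20 >/dev/null
python3 -m inch '[{"x":0,"y":0,"z":0,"yaw":0},{"x":0,"y":0,"z":0,"yaw":0},{"x":0,"y":0,"z":0,"yaw":0}]' -1 20
python3 -m inch '[{"x":0,"y":0,"z":-0.8,"yaw":0},{"x":0,"y":0,"z":-1,"yaw":0},{"x":0,"y":0,"z":-1,"yaw":0},{"x":0,"y":0,"z":-1,"yaw":0},{"x":0,"y":0,"z":-0.5,"yaw":0}]'
```

```text
t22.0 at [0.47  0.01  0.019] yaw 60.3 q6 125 w 0.0659 | yaw total 0.06 | then xyz total [ 0.04  0.03 -0.07]
time_s: 22.65
tcp_pos: [0.4763, 0.0118, 0.0227]
eef_rot: [176.1, -5.7, 60.3]
contact_force: [-0.6, -0.6, -0.7]
gripper_width: 0.0383
time_s: 23.07
tcp_pos: [0.4614, 0.0048, 0.1298]
eef_rot: [176.5, -5.3, 60.3]
contact_force: [0.7, 0.8, -0.4]
gripper_width: 0.0381
```

Run:
```python
from h import *
from scipy.spatial.transform import Rotation as Ro
s=r.get_state();print(Ro.from_euler('xyz',s["eef_rot"],degrees=True).as_matrix()[:,2],np.round(s["joints"],1))
c=np.radians(2.1);X,Y=-.026,.048
go(.635+X*np.cos(c)-Y*np.sin(c),.016+X*np.sin(c)+Y*np.cos(c),.13,2)
```

```text
[ 0.0986557   0.04890443 -0.99391922] [ 25.    2.9 -38.1  -0.2 -42.6 125.3]
t23.1 at [0.461 0.005 0.13 ] yaw 60.3 q6 125 w 0.0381 | yaw total 14.57 | then xyz total [ 5.91 -2.12 -0.01]
```

```bash
for k in 1 2; do python3 -m inch '[{"x":0,"y":0,"z":0,"yaw":1},{"x":0,"y":0,"z":0,"yaw":1},{"x":0,"y":0,"z":0,"yaw":1},{"x":0,"y":0,"z":0,"yaw":1},{"x":0,"y":0,"z":0,"yaw":1}]' >/dev/null; done
python3 -m inch '[{"x":0,"y":0,"z":0,"yaw":1},{"x":0,"y":0,"z":0,"yaw":1},{"x":0,"y":0,"z":0,"yaw":1},{"x":0,"y":0,"z":0,"yaw":1},{"x":0.7,"y":-0.3,"z":0,"yaw":0.3}]' >/dev/null
python3 -m inch '[{"x":1,"y":-0.35,"z":0,"yaw":0},{"x":1,"y":-0.35,"z":0,"yaw":0},{"x":1,"y":-0.35,"z":0,"yaw":0},{"x":1,"y":-0.35,"z":0,"yaw":0},{"x":0.6,"y":-0.2,"z":0,"yaw":0}]' >/dev/null
python3 - <<'E'
from h import *
print(r.get_state()["eef_rot"])
c=np.radians(2.1);X,Y=-.026,.048
go(.635+X*np.cos(c)-Y*np.sin(c),.016+X*np.sin(c)+Y*np.cos(c),.06,2)
E
```

```text
[-176.88923505   -5.92572587   -0.27450288]
t24.7 at [0.592 0.053 0.151] yaw -0.3 q6 67 w 0.0380 | yaw total -0.57 | then xyz total [ 0.63 -0.4   3.64]
```

```bash
python3 -m inch '[{"x":0.4,"y":-0.4,"z":0.6,"yaw":-0.55},{"x":0.2,"y":0,"z":0.9,"yaw":0},{"x":0,"y":0,"z":0.9,"yaw":0},{"x":0,"y":0,"z":0.6,"yaw":0},{"x":0,"y":0,"z":0,"yaw":0}]' >/dev/null
python3 - <<'E'
from h import *
c=np.radians(2.1);X,Y=-.026,.047
go(.635+X*np.cos(c)-Y*np.sin(c),.016+X*np.sin(c)+Y*np.cos(c),.03,2)
i=r.camera_info("wrist");p,d=r.capture("wrist");cv2.imwrite("pics/w8.png",p[:,:,::-1])
E
```

```text
t25.1 at [0.621 0.069 0.077] yaw 2.1 q6 69 w 0.0378 | yaw total 0.02 | then xyz total [-0.55  0.27  1.86]
```

View pics/w8.png

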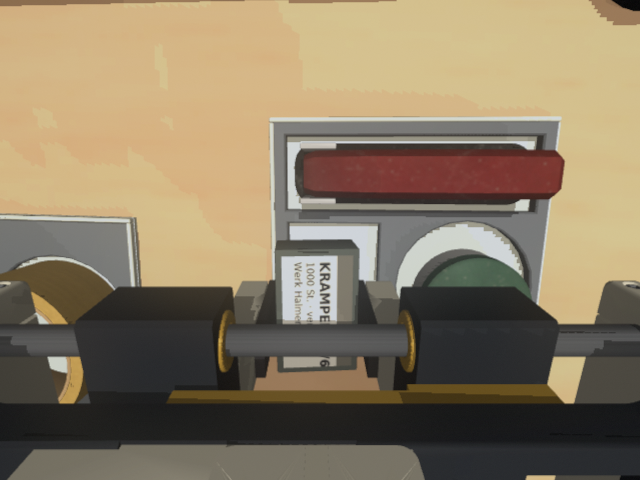

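Box held flat, top face centre about (316,311), above the rectangular bay (far corners (288,224), (378,224)); about 7 mm to shift towards the tin.

Run:
```python
from h import *
i=r.camera_info("wrist");p=r.get_state()["tcp_pos"]
a,b=ray(i,288,224,.011),ray(i,378,224,.011)
print("bay far corners",a,b,"box",ray(i,316,250,.0765),ray(i,316,368,.0765),"tcp",p)
ctr=(a+b)/2-np.array([.039,.0014,0]);print("bay centre",ctr)
go(ctr[0],ctr[1],.03,2)
```

```text
bay far corners [0.64837605 0.09188679 0.011     ] [0.65117748 0.0358127  0.011     ] box [0.64733706 0.07079492 0.0765    ] [0.58989409 0.06836587 0.0765    ] tcp [0.62116461 0.06921298 0.07777024]
bay centre [0.61077677 0.06244975 0.011     ]
t25.2 at [0.621 0.069 0.078] yaw 2.1 q6 69 w 0.0380 | yaw total 0.02 | then xyz total [-0.42  0.26  1.91]
```

```bash
cat >> h.py <<'E'
def go(x,y,z,yaw=None):
    from scipy.spatial.transform import Rotation as Ro
    s=r.get_state();p=s["tcp_pos"];a=s["eef_rot"][2]
    if yaw is None: yaw=a
    dy=(yaw-a+180)%360-180
    M=Ro.from_euler('xyz',s["eef_rot"],degrees=True)*Ro.from_euler('z',-dy,degrees=True)
    T=M.inv().apply(np.array([x,y,z])-p)/.025
    print("t%.1f at %s rot %s"%(s["time_s"],np.round(p,4),np.round(s["eef_rot"],1)),"q6 %.0f"%s["joints"][5],"w %.4f"%s["gripper_width"],"| yaw %.2f | xyz %s"%(-dy/4,np.round(T,2)))
E
python3 -c "
from h import *
go(.611,.062,.04,2)"
python3 -m inch '[{"x":-0.5,"y":0.3,"z":0.3,"yaw":0},{"x":-0.1,"y":0,"z":0.6,"yaw":0},{"x":0,"y":0,"z":0.4,"yaw":0},{"x":0,"y":0,"z":0,"yaw":0}]' >/dev/null
python3 -c "
from h import *
go(.611,.062,.028,2)"
```

```text
t25.2 at [0.6212 0.0692 0.0778] rot [-177.1   -6.3    2.1] q6 69 w 0.0380 | yaw 0.02 | xyz [-0.58  0.35  1.44]
t25.5 at [0.6116 0.0632 0.0466] rot [-177.    -6.6    2.1] q6 69 w 0.0379 | yaw 0.04 | xyz [-0.11  0.09  0.73]
```

```bash
python3 -m inch '[{"x":-0.1,"y":0.1,"z":0.4,"yaw":0},{"x":0,"y":0,"z":0.4,"yaw":0},{"x":0,"y":0,"z":0,"yaw":0}]' 
python3 -c "
from h import *
go(.611,.062,.027,2)"
```

```text
time_s: 25.78
tcp_pos: [0.6134, 0.0624, 0.0278]
eef_rot: [-177.0, -6.8, 2.2]
contact_force: [0.7, -0.1, -0.6]
gripper_width: 0.0382
t25.8 at [0.6134 0.0624 0.0278] rot [-177.    -6.8    2.2] q6 69 w 0.0382 | yaw 0.04 | xyz [-0.1   0.01  0.02]
```

Release to about 50 mm, then up, and look.

```bash
python3 -m inch '[{"x":0,"y":0,"z":0,"yaw":0},{"x":0,"y":0,"z":0,"yaw":0},{"x":0,"y":0,"z":0,"yaw":0}]' 0.12
python3 -m inch '[{"x":0,"y":0,"z":-0.5,"yaw":0},{"x":0,"y":0,"z":-0.9,"yaw":0},{"x":0,"y":0,"z":-1,"yaw":0},{"x":-0.3,"y":-0.3,"z":-1,"yaw":0},{"x":-1,"y":-0.6,"z":-0.5,"yaw":0}]' >/dev/null
python3 -m inch '[{"x":-1,"y":-0.6,"z":0,"yaw":0},{"x":-1,"y":-0.6,"z":0,"yaw":0},{"x":-1,"y":-0.6,"z":0,"yaw":0}]' >/dev/null
python3 - <<'E'
from h import *
i=r.camera_info("wrist");go(.388,.275,.12,99);p,d=r.capture("wrist");cv2.imwrite("pics/w9.png",p[:,:,::-1])
E
```

```text
time_s: 26.03
tcp_pos: [0.6142, 0.0625, 0.0281]
eef_rot: [-177.0, -6.8, 2.2]
contact_force: [0.1, 0.3, -0.4]
gripper_width: 0.0482
t26.7 at [0.4957 0.1211 0.1227] rot [-176.8   -7.2    1.9] q6 53 w 0.0495 | yaw -24.27 | xyz [ 6.76 -3.27 -0.06]
```

View pics/w9.png

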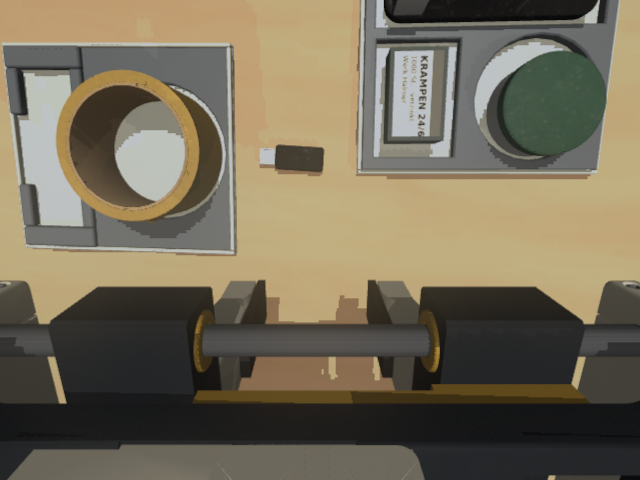

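Staple box sits flat in its bay at (415,95) and the tin in its own. USB stick at (292,158) is untouched. Now the glue.

```bash
for k in 1 2 3 4; do python3 -m inch '[{"x":0,"y":0,"z":-0.05,"yaw":1},{"x":0,"y":0,"z":-0.05,"yaw":1},{"x":0,"y":0,"z":-0.05,"yaw":1},{"x":0,"y":0,"z":-0.05,"yaw":1},{"x":0,"y":0,"z":-0.05,"yaw":1}]' 0.2 >/dev/null; done
python3 -c "
from h import *
go(.388,.275,.15,-81)"
```

```text
t28.4 at [0.4881 0.1237 0.16  ] rot [-171.5    2.9  -81.1] q6 -31 w 0.0526 | yaw -0.02 | xyz [-6.58  3.08  0.28]
```

```bash
python3 -m inch '[{"x":-0.9,"y":0.4,"z":0,"yaw":0},{"x":-1,"y":0.45,"z":0,"yaw":0},{"x":-1,"y":0.45,"z":0,"yaw":0},{"x":-1,"y":0.45,"z":0,"yaw":0},{"x":-0.9,"y":0.45,"z":0,"yaw":0}]' >/dev/null
python3 - <<'E'
from h import *
i=r.camera_info("wrist");go(.388,.275,.1,-81);p,d=r.capture("wrist");cv2.imwrite("pics/w10.png",p[:,:,::-1])
E
```

```text
t28.8 at [0.417  0.2358 0.1613] rot [-171.3    3.1  -81.9] q6 -53 w 0.0528 | yaw -0.21 | xyz [-1.6   1.28  2.37]
```

View pics/w10.png

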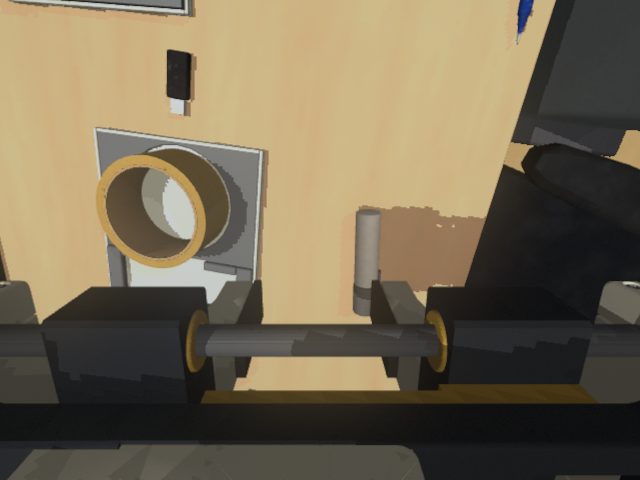

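Glue from (368,210) to the cap end (365,315), short and fat. Sticking tray and tape roll on the left, corners (97,128) and (265,150).

Run:
```python
from h import *
i=r.camera_info("wrist")
a,b=ray(i,368,211,.011),ray(i,365,314,.011);m=(a+b)/2;yaw=np.degrees(np.arctan2(*(a-b)[[1,0]]))
print(a,b,np.linalg.norm(a-b),m,yaw)
c,d=ray(i,97,128,.008),ray(i,265,150,.008);print("tray -y edge",c,d,np.linalg.norm(c-d))
go(m[0],m[1],.08,yaw)
```

```text
[0.39490287 0.23047835 0.011     ] [0.3794325 0.3285792 0.011    ] 0.09931319158035566 [0.38716769 0.27952877 0.011     ] -81.0383359407864
tray -y edge [0.64013909 0.19880221 0.008     ] [0.48792565 0.19463508 0.008     ] 0.152270478851246
t28.9 at [0.4161 0.2382 0.1616] rot [-171.2    3.2  -81.8] q6 -54 w 0.0527 | yaw -0.19 | xyz [-1.64  1.39  3.18]
```

```bash
python3 -m inch '[{"x":-0.7,"y":0.6,"z":0.2,"yaw":-0.2},{"x":-0.8,"y":0.7,"z":0.6,"yaw":0},{"x":0,"y":0,"z":0.9,"yaw":0},{"x":0,"y":0,"z":0.9,"yaw":0},{"x":0,"y":0,"z":0.4,"yaw":0}]' >/dev/null
python3 -c "
from h import *
go(.3872,.278,.018,-81)"
```

```text
t29.3 at [0.3884 0.2856 0.0893] rot [-170.6    3.8  -80.5] q6 -64 w 0.0527 | yaw 0.13 | xyz [0.48 0.55 2.77]
```

```bash
python3 -m inch '[{"x":0.25,"y":0.3,"z":0.6,"yaw":0.1},{"x":0.2,"y":0.3,"z":0.7,"yaw":0},{"x":0,"y":0,"z":0.6,"yaw":0},{"x":0,"y":0,"z":0.2,"yaw":0},{"x":0,"y":0,"z":0,"yaw":0}]' 0 >/dev/null
python3 -c "
from h import *
go(.3872,.278,.022,-81)"
```

```text
t29.7 at [0.3834 0.2786 0.0326] rot [-170.5    3.9  -80.7] q6 -72 w 0.0439 | yaw 0.08 | xyz [ 0.08 -0.07  0.44]
```

```bash
python3 -m inch '[{"x":0.1,"y":-0.15,"z":0.45,"yaw":0},{"x":0,"y":0,"z":0,"yaw":0}]' >/dev/null
python3 -c "
from h import *
go(.3872,.278,.021,-81)"
python3 -m inch '[{"x":0,"y":0,"z":0,"yaw":0},{"x":0,"y":0,"z":0,"yaw":0},{"x":0,"y":0,"z":0,"yaw":0},{"x":0,"y":0,"z":0,"yaw":0},{"x":0,"y":0,"z":0,"yaw":0}]' -1 25
python3 -c "
from h import *
go(.3872,.278,.021,-81)"
```

```text
t29.9 at [0.3902 0.2787 0.0233] rot [-170.4    4.   -80.7] q6 -73 w 0.0440 | yaw 0.09 | xyz [0.02 0.13 0.07]
time_s: 30.3
tcp_pos: [0.3916, 0.2805, 0.0273]
eef_rot: [-170.2, 4.2, -80.7]
contact_force: [0.5, -0.8, -0.1]
gripper_width: 0.0159
t30.3 at [0.3916 0.2805 0.0273] rot [-170.2    4.2  -80.7] q6 -72 w 0.0159 | yaw 0.08 | xyz [0.09 0.23 0.21]
```

Zero rows let the hand creep up, so the pads caught only the top of the barrel. I'll reopen, go lower and hold it down while closing.

```bash
python3 -m inch '[{"x":0,"y":0,"z":0,"yaw":0},{"x":0,"y":0,"z":0,"yaw":0},{"x":0,"y":0,"z":0,"yaw":0},{"x":0.05,"y":0.15,"z":0.2,"yaw":0},{"x":0,"y":0.1,"z":0.2,"yaw":0}]' -0.1
python3 - <<'E'
from h import *
go(.3872,.278,.018,-81)
i=r.camera_info("wrist");p,d=r.capture("wrist");cv2.imwrite("pics/w11.png",p[:,:,::-1][100:400,160:480])
E
```

```text
time_s: 30.72
tcp_pos: [0.3879, 0.2816, 0.0183]
eef_rot: [-170.0, 4.4, -80.6]
contact_force: [-0.2, 0.0, -0.5]
gripper_width: 0.0385
t30.7 at [0.3879 0.2816 0.0183] rot [-170.     4.4  -80.6] q6 -78 w 0.0385 | yaw 0.09 | xyz [ 0.14  0.05 -0.01]
```

View pics/w11.png

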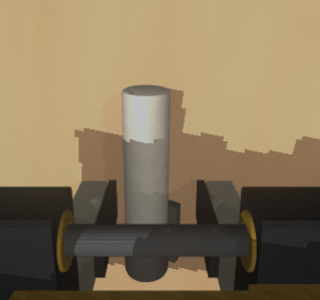

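Glue still lies between the jaws at crop (146,180). Closing with a small downward bias.

```bash
python3 -m inch '[{"x":0,"y":0,"z":0.06,"yaw":0},{"x":0,"y":0,"z":0.05,"yaw":0},{"x":0,"y":0,"z":0.04,"yaw":0},{"x":0,"y":0,"z":0.04,"yaw":0},{"x":0,"y":0,"z":0.04,"yaw":0}]' -1 25
python3 -m inch '[{"x":0,"y":0,"z":0,"yaw":0},{"x":0,"y":0,"z":0,"yaw":0}]' -1 25
```

```text
time_s: 31.18
tcp_pos: [0.3876, 0.2811, 0.0146]
eef_rot: [-170.1, 4.4, -80.5]
contact_force: [-15.3, -3.2, 20.8]
gripper_width: 0.0236
time_s: 31.35
tcp_pos: [0.3876, 0.2811, 0.0154]
eef_rot: [-170.0, 4.5, -80.4]
contact_force: [0.4, -0.1, -0.6]
gripper_width: 0.0228
```

```bash
python3 -m inch '[{"x":0,"y":0,"z":-0.8,"yaw":0},{"x":0,"y":0,"z":-1,"yaw":0},{"x":0,"y":0,"z":-1,"yaw":0},{"x":0,"y":0,"z":-1,"yaw":0},{"x":0,"y":0,"z":-0.8,"yaw":0}]' | tail -1
for k in 1 2 3 4; do python3 -m inch '[{"x":0,"y":0,"z":0,"yaw":-1},{"x":0,"y":0,"z":0,"yaw":-1},{"x":0,"y":0,"z":0,"yaw":-1},{"x":0,"y":0,"z":0,"yaw":-1},{"x":0,"y":0,"z":0,"yaw":-1}]' | tail -1; done
python3 -c "
from h import *
print(r.get_state()['joints'])
go(.5627,.340,.12,1.3)"
```

```text
gripper_width: 0.023
gripper_width: 0.0228
gripper_width: 0.0223
gripper_width: 0.0227
gripper_width: 0.0229
[ 65.74157233  -1.07361304 -45.76807781   8.47428764 -36.72251952
  20.94697085]
t33.4 at [0.3646 0.2686 0.1331] rot [-174.4   -8.6    2.7] q6 21 w 0.0229 | yaw 0.35 | xyz [ 7.82 -2.49  1.95]
```

```bash
python3 -m inch '[{"x":0.8,"y":-0.2,"z":0.1,"yaw":0.35},{"x":1,"y":-0.3,"z":0.15,"yaw":0},{"x":1,"y":-0.3,"z":0.15,"yaw":0},{"x":1,"y":-0.3,"z":0.15,"yaw":0},{"x":1,"y":-0.3,"z":0.15,"yaw":0}]' >/dev/null
python3 -m inch '[{"x":1,"y":-0.3,"z":0.15,"yaw":0},{"x":0.8,"y":-0.3,"z":0.1,"yaw":0},{"x":0,"y":0,"z":0,"yaw":0}]' >/dev/null
python3 - <<'E'
from h import *
go(.5627,.340,.07,1.3)
i=r.camera_info("wrist");p,d=r.capture("wrist");cv2.imwrite("pics/w12.png",p[:,:,::-1])
E
```

```text
t34.1 at [0.5351 0.3267 0.137 ] rot [-174.2   -8.2    1.7] q6 39 w 0.0226 | yaw 0.10 | xyz [ 0.72 -0.22  2.85]
```

The picture limit is reached, so from here I rely on numbers. Lowering the glue.

```bash
python3 -m inch '[{"x":0.4,"y":-0.1,"z":0.4,"yaw":0.1},{"x":0.3,"y":-0.1,"z":0.7,"yaw":0},{"x":0,"y":0,"z":0.8,"yaw":0},{"x":0,"y":0,"z":0.7,"yaw":0},{"x":0,"y":0,"z":0,"yaw":0}]' >/dev/null
python3 -c "
from h import *
go(.5627,.340,.04,1.3)"
```

```text
t34.6 at [0.5576 0.3367 0.0731] rot [-174.2   -7.9    1.1] q6 39 w 0.0230 | yaw -0.04 | xyz [0.02 0.01 1.35]
```

```bash
python3 -m inch '[{"x":0.02,"y":0,"z":0.6,"yaw":0},{"x":0,"y":0,"z":0.7,"yaw":0},{"x":0,"y":0,"z":0,"yaw":0}]' >/dev/null
python3 -c "
from h import *
go(.5627,.340,.025,1.3)"
```

```text
t34.8 at [0.5603 0.3394 0.0416] rot [-174.2   -7.9    1.2] q6 39 w 0.0228 | yaw -0.03 | xyz [0.   0.05 0.67]
```

```bash
python3 -m inch '[{"x":0,"y":-0.05,"z":0.4,"yaw":0},{"x":0,"y":0,"z":0.25,"yaw":0},{"x":0,"y":0,"z":0,"yaw":0}]' 
python3 -c "
from h import *
go(.5627,.340,.022,1.3)"
```

```text
time_s: 35.07
tcp_pos: [0.5621, 0.3428, 0.0276]
eef_rot: [-174.2, -7.9, 1.2]
contact_force: [0.5, -1.3, 1.1]
gripper_width: 0.0226
t35.1 at [0.5621 0.3428 0.0276] rot [-174.2   -7.9    1.2] q6 39 w 0.0226 | yaw -0.01 | xyz [-0.01  0.13  0.21]
```

```bash
python3 -m inch '[{"x":0,"y":0.1,"z":0.2,"yaw":0},{"x":0,"y":0,"z":0.03,"yaw":0}]' 
python3 -m inch '[{"x":0,"y":0,"z":0,"yaw":0},{"x":0,"y":0,"z":0,"yaw":0},{"x":0,"y":0,"z":0,"yaw":0}]' -0.3
python3 -m inch '[{"x":0,"y":0,"z":-0.6,"yaw":0},{"x":0,"y":0,"z":-0.9,"yaw":0},{"x":0,"y":0,"z":-1,"yaw":0},{"x":0,"y":0,"z":-1,"yaw":0},{"x":0,"y":0,"z":-1,"yaw":0}]'
python3 -m inch '[{"x":-1,"y":0,"z":-0.3,"yaw":0},{"x":-1,"y":0,"z":-0.3,"yaw":0},{"x":-1,"y":0,"z":0,"yaw":0},{"x":-1,"y":0,"z":0,"yaw":0}]'
```

```text
time_s: 35.23
tcp_pos: [0.5633, 0.3413, 0.023]
eef_rot: [-174.1, -8.0, 1.3]
contact_force: [-0.8, -0.9, 0.3]
gripper_width: 0.0224
time_s: 35.48
tcp_pos: [0.5636, 0.3414, 0.024]
eef_rot: [-174.0, -8.1, 1.2]
contact_force: [0.4, 0.3, -0.0]
gripper_width: 0.03
time_s: 35.9
tcp_pos: [0.5455, 0.3269, 0.1323]
eef_rot: [-174.5, -7.6, 1.2]
contact_force: [-0.0, 1.3, 0.0]
gripper_width: 0.0307
time_s: 36.23
tcp_pos: [0.4481, 0.3269, 0.1429]
eef_rot: [-173.8, -8.3, 1.0]
contact_force: [-0.1, 0.0, -0.1]
gripper_width: 0.0305
```

Check by depth: point clouds in each tray's frame, keeping points above the insert tops.

```bash
cat > chk.py <<'E'
from h import *
def cloud(n):
    i=r.camera_info(n);p,d=r.capture(n);K=np.array(i["mtx"]);P=np.array(i["pose"])
    v,u=np.mgrid[:480,:640];c=np.stack([(u-K[0,2])*d/K[0,0],(v-K[1,2])*d/K[1,1],d],-1)
    w=c@P[:3,:3].T+P[:3,3];w[d==0]=np.nan;return p,w
T=dict(w=(.581,-.291,5.3),s=(.564,.281,1.3),f=(.636,.016,2.1))
def chk(p,w,name,t,bx,by,z0,z1):
    x,y,a=T[t];a=np.radians(a);dx,dy=w[...,0]-x,w[...,1]-y
    X,Y,Z=dx*np.cos(a)+dy*np.sin(a),-dx*np.sin(a)+dy*np.cos(a),w[...,2]
    m=(X>bx[0])&(X<bx[1])&(Y>by[0])&(Y<by[1])&(Z>z0)&(Z<z1)
    if m.sum()<15: print(name,"few",m.sum());return
    q=np.float32(np.c_[X[m],Y[m]]*1000);(cx,cy),s,g=cv2.minAreaRect(q)
    print(name,"n",m.sum(),"rect centre",round(cx,1),round(cy,1),"size",np.round(s,1),"ang",round(g,1),"median z",round(np.median(Z[m])*1000,1),"z95",round(np.percentile(Z[m],95)*1000,1))
def all(n):
    p,w=cloud(n);print(n)
    chk(p,w,"glue","s",(-.075,.075),(.025,.084),.014,.04)
    chk(p,w,"lane+14","w",(-.012,.04),(-.085,.085),.0135,.04)
    chk(p,w,"lane-40","w",(-.07,-.015),(-.085,.085),.0135,.04)
    chk(p,w,"staples","f",(-.07,.015),(.014,.08),.017,.04)
    chk(p,w,"tin","f",(-.07,.015),(-.08,.008),.024,.045)
E
python3 - <<'E'
from chk import *
for n in ("wrist","top","scene"): all(n)
go(.3,0,.3)
E
```

```text
wrist
glue n 3692 rect centre 8.8 62.5 size [94.8 21.9] ang 0.5 median z 22.0 z95 24.4
lane+14 few 0
lane-40 few 0
staples few 0
tin few 0
top
glue n 139 rect centre 24.7 51.5 size [101.9  54.5] ang 3.5 median z 20.2 z95 27.7
lane+14 n 327 rect centre 14.2 -0.3 size [ 50.6 165.5] ang 0.2 median z 18.2 z95 26.1
lane-40 n 351 rect centre -42.6 0.3 size [ 54.7 168.8] ang 0.0 median z 18.4 z95 25.4
staples n 331 rect centre -28.2 47.5 size [83.2 64. ] ang 2.3 median z 25.1 z95 30.6
tin n 443 rect centre -32.0 -36.5 size [62.7 62.9] ang 14.3 median z 33.7 z95 39.8
scene
glue few 13
lane+14 n 270 rect centre 13.9 -2.0 size [161.2  50.1] ang 89.3 median z 18.0 z95 23.8
lane-40 n 290 rect centre -43.4 -2.3 size [162.3  51.3] ang 89.2 median z 17.9 z95 23.5
staples n 265 rect centre -23.2 46.6 size [65.2 39.8] ang 2.4 median z 23.8 z95 29.1
tin n 368 rect centre -31.6 -39.1 size [63.7 65.2] ang 53.0 median z 32.3 z95 37.4
t36.4 at [0.4475 0.3267 0.1427] rot [-173.8   -8.2    1.1] q6 29 w 0.0305 | yaw -0.00 | xyz [-5.2  12.11 -8.46]
```

```bash
python3 -c "
from h import *
print(r.close_job(), r.get_state()['time_s'])"
```

```text
the job is handed in; nothing more can be done
the job is handed in; nothing more can be done
```

All five supplies are in their trays. I handed the job in at about 36 s of the 112 s allowed. No verdict was reported, so the checks below are my own.

- **Writing tray:** the white marker is in the lane by the pencil and the dark marker in the outer lane. The wrist picture showed both lying between the end blocks. The depth check gave barrel tops at about 18 mm (21 mm expected), too low for a marker to be up on a block. Depth noise there was too large to give a centre from the fitted outlines.
- **Glue stick:** the wrist depth check put it at x = +9 mm, y = +62 mm in the sticking tray frame, within the ±18 mm and 33–75 mm limits. It lies within about 1 degree of the lane, with its top at about 24 mm (25 mm if flat on the floor).
- **Staple box:** the scene camera gave x = -23 mm, y = +47 mm in the fastening tray frame, top at 24–25 mm, so it is flat.
- **Clip tin:** it is upright at about x = -32 mm, y = -38 mm, top at 32–34 mm. That is 6 mm off centre in x, inside the 14 mm limit.

**USB stick and eraser:** both looked undisturbed in the wrist pictures, but I did not measure them again. The eraser was last seen before the tin and the staple box were moved.

Three things did not go cleanly:
- The tool axis slowly tilted, reaching about 11 degrees by the glue pick.
- The first grip on the glue was too high and had to be repeated. The second closing pressed on the desk with about 26 N.
- The picture limit ran out before the glue was placed, so its final position rests on depth data alone. The top camera's glue outline was too noisy to use, and the scene camera saw too few points of the glue.

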